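Strip the cantilever bar: stop collar off, then the weight

TASK

The experiment on the small cantilever stand is finished. Slide the loosened stop collar off the free end of the horizontal bar and stand it upright in the shallow grey tray, then slide the steel weight off the bar after it and stand that upright in the tray too. Do not drop either of them or set them down on the table.

Things in the scene. Friction and masses are not known exactly. Their poses are not given: they have to be found in the camera images.
- collar_center (a point): Centre (half-way up) of the stop collar: aluminium block hanging loose on the bar, nearest its free end; 18 mm along the bar, 34 mm across, 44 mm tall, about 0.07 kg; black thumbscrew head on top (14 mm diameter, 10 mm high). Square 18 mm through hole, its centre 4 mm above this point. Own x along the hole, y across, z up.
- weight_center (a point): Centre (half-way up) of the weight: steel block hanging loose on the same bar behind the collar; 32 mm along the bar, 40 mm across, 56 mm tall, 0.3 to 0.6 kg, no screw. Square 18 mm through hole, its centre 10 mm above this point. Own x along the hole, y across, z up. A shorter solid block lying on the table is not it.
- bar_end (a point): Centre of the bar's free end face, 150 mm above the table. Round steel bar, diameter 10 mm, held at its far end, 153 mm away, by a clamp block (top at 168 mm) on a fixed grey-footed stand. Own +x runs level from this end to the post (things slide off towards -x), z up. Both blocks slide freely and hang with the hole's top on the bar, so hole centres lie 4 mm below its axis.
- tray_floor (a point): Centre of the inner floor, 4 mm above the table, of the shallow grey tray, which is fixed. Outside 180 mm along its own x, 160 mm along its own y, walls 4 mm thick, rim 12 mm above the table. The white lamp board near it is not the tray.
Things that resemble listed ones, but are neither listed nor needed, are in the scene too. Leave any green, orange or turquoise look-alike of the part that bears weight_center alone.

How it is judged:
By the outcome, as a careful person would: the job done as asked, in the order asked, and still so for the second after the job is handed in, with the robot touching nothing.
It also fails if it takes over 64 s, if anything falls off the work surface, if the arm or the gripper's body presses on something with over 40 N, if the wrist force passes 120 N, or if a joint passes its speed limit or range.

ROBOT

A 6-joint arm with a two-finger parallel gripper is mounted at the origin on the work surface. World frame = base frame: x ahead of the robot, y to its left, z up, the work surface at z = 0. Lengths are in m, angles in rad, forces in N, time in s.
With the tool pointing down it reaches from about 0.35 to 0.85 m from the base axis. Payload 8.1 kg.
Tool frame: the origin (TCP) lies midway between the tips of the shut fingers; the grasp point (between the pads) lies robot.grasp_offset behind it (robot.grasp_offset is the distance from the TCP to the grasp point, in m); z points along the fingers, y is the direction in which the jaws open and shut (so a half turn about z gives the same grasp; the last joint's range is limited). The gripper opens to 93 mm and grips with 3 to 60 N. Pads are 15 mm wide; open, the fingers measure 128 mm over their backs; the gripper's body (75 mm by 188 mm) begins 65 mm behind the grasp point.
Start: joints at [1.068, 0.13, 1.488, -0, 1.523, -0.085], TCP at [0.243, 0.548, 0.219] pointing down, gripper open.
Joint ranges: [-2.96, 2.96], [-0.89, 2.26], [0.02, 2.5], [-1.34, 4.48], [0, 2.73], [-2.66, 2.66]. Speed limits (rad/s): [2.39, 2.39, 2.79, 3.14, 3.14, 3.14].

INTERFACE

Orientations are given as a rotation vector (axis times angle).
In Python, from plant import robot gives the robot as it stands.
- The arm moves only by the shell command python3 -m handwheel 'ROWS' [OPENING] [FORCE]. ROWS is text: rows parted by semicolons, each of 6 numbers parted by spaces: the shift along the world's x, y, z each as a share of 0.3 m, from -1 to 1, then the turn, a rotation vector about the world's x, y, z each as a share of 45 degrees, from -1 to 1. A call has 1 to 5 rows; each row is the pose to reach, as a shift and turn from the pose commanded when the call began; what a row does not reach only later rows make up. A row lasts 1/10 s, in which the tool goes at most 50 mm and 8.59 degrees, less where a joint would pass 70% of its speed; a pose out of reach is approached as far as the arm can. A call with a number of a shift or a turn outside -1 to 1 is refused whole. A call with a gripper value outside its range is refused whole. OPENING is the closure, from -1 (fully open) to 1 (shut), set as the call begins (- or left out, the last holds). The fingers move at their own pace and stop on an object; FORCE is the grip in N (left out, the last holds). Time passes only in rows, so rows that repeat a pose let the fingers close. It gives the time, the measured TCP pose, the force and the opening at its end, in the units of the state.
- robot.read_state(): the state, without advancing time (a new reading comes with each control period).
- robot.read_camera(name): name is "scene" or "top" or "wrist"; returns (picture, depth): 400x640x3 uint8, red, green, blue; 400x640 float32, m along the optical axis (not along the pixel's ray), 0 where there is no reading.
- robot.camera_model(name): a dict with "camera_matrix" (3x3 intrinsics, pixels), "pose" (4x4, takes a point from camera to world coordinates); the wrist camera has in their place "tool_from_camera" (4x4, takes a point from camera to tool coordinates, whose origin is the TCP and whose axes are the flange's). Camera axes: x right, y down, z forward; pixel columns grow to the right and rows downward; lengths in m; the calibration is good to about 2 mm. The wrist camera is an equidistant fisheye: a pixel r from the principal point sees the ray r / f radians off the axis. A picture is of the moment at which its call begins: read the wrist's pose just before it. camera_model takes no time and is no camera call.
- robot.close_job(): hands the job in, once; it reports no verdict.
Trained networks look in the newest picture that a camera, given by its name, has taken for a name from the list of things; names that differ only in an ending like _2 or _b are one class to them, and where a whole thing is asked for, a point or a joint stands for the part that bears it (a point fixed in the world has none). Each returns a list of dicts, best first, with "conf" (0 to 1); they miss things now and then, are a little off and sometimes report something else, mostly with a low value. They report only what shows in the picture. A call takes as long as a camera call. They do not tell look-alikes from the thing itself.
- robot.look_for(camera, query): "rect" ([centre column, centre row, width, height] in pixels, round what is visible of it).
- robot.silhouettes(camera, query): "pixels" (400x640 bool, what is visible of it) and "rect" ([centre column, centre row, width, height] in pixels, round what is visible of it).
- robot.tip_of(camera, query): "at" ([row, column] in pixels: a listed point, or the origin of a listed thing).
The state is a dict: "t": time; "q": joint angles; "dq": joint speeds; "joint_torque": joint torques, N m; "tool_pos": TCP position; "orientation": TCP orientation; "force": force on the tool from outside, world axes, zero at the start; "wrist_torque": the same for the moment, N m; "opening": finger opening in m.
Only numpy, scipy, OpenCV 4.12 (cv2) and the standard library are available. Lean on these libraries where they do the work, as an engineer would, in place of code of your own. Each camera call takes 0.05 s, during which the arm holds its last target.

## Working session

There is one attempt and no reset: what is moved stays moved. The work goes in short steps, Python scripts to look and compute and a shell command to move; the robot and the scene stay as the last step left them, time stands still between calls to the robot, and variables do not carry over. Pictures are saved under pics/ and viewed, and the job is handed in when it is done.

```bash
ls; mkdir -p pics; python3 - <<'E'
from plant import robot
import cv2
print(robot.grasp_offset)
s=robot.read_state();print(s)
for n in("scene","top"):
    p,d=robot.read_camera(n);cv2.imwrite(f"pics/{n}0.png",p[:,:,::-1])
    m=robot.camera_model(n);print(m)
    for q in("collar_center","weight_center","bar_end","tray_floor"):
        print(n,q,[(r["at"],round(r["conf"],2)) for r in robot.tip_of(n,q)])
E
```

```text
pics
0.0188
{'t': 0.0, 'q': array([ 1.06758224e+00,  1.31157636e-01,  1.48930358e+00,  3.65346467e-05,
        1.52297172e+00, -8.53643594e-02]), 'dq': array([-0.00013874, -0.00102358,  0.00026415, -0.00037051, -0.00264776,
       -0.00103715]), 'joint_torque': array([-6.99104203e-04, -5.59832740e+01, -4.91770506e+01,  7.67405285e-02,
        3.51302465e-02, -1.66872969e-04]), 'tool_pos': array([0.24314837, 0.54789887, 0.2175762 ]), 'orientation': array([-6.51476811e-01, -3.07271896e+00,  2.74931095e-03]), 'force': array([-0.12846917, -0.08772089, -0.61668605]), 'wrist_torque': array([ 0.03167444, -0.01792541, -0.0150891 ]), 'opening': 0.09306610667822289}
{'camera_matrix': array([[489.66336179,   0.        , 316.03384034],
       [  0.        , 489.66336179, 199.30641237],
       [  0.        ,   0.        ,   1.        ]]), 'pose': array([[-0.37979088,  0.49248474, -0.78308216,  1.34278897],
       [ 0.92493808,  0.21658479, -0.3123789 ,  0.34374465],
       [ 0.01576184, -0.84294117, -0.53777482,  0.6497111 ],
       [ 0.        ,  0.        ,  0.        ,  1.        ]])}
scene co
[... 244 characters left out ...]
a_matrix': array([[488.94685589,   0.        , 321.43179751],
       [  0.        , 488.94685589, 198.19487473],
       [  0.        ,   0.        ,   1.        ]]), 'pose': array([[ 0.01287529, -0.99174785,  0.12755557,  0.4089738 ],
       [-0.99958769, -0.00949168,  0.02709903,  0.01630291],
       [-0.02566469, -0.12785189, -0.99146115,  1.17130047],
       [ 0.        ,  0.        ,  0.        ,  1.        ]])}
top collar_center [([205.7, 301.0], 0.71)]
top weight_center [([143.5, 317.9], 0.9), ([272.4, 214.0], 0.82), ([157.3, 292.0], 0.7), ([201.3, 277.6], 0.63), ([260.0, 312.4], 0.47)]
top bar_end [([203.2, 310.9], 0.88)]
top tray_floor [([250.6, 427.4], 0.69), ([203.6, 278.2], 0.56)]
```

View pics/scene0.png

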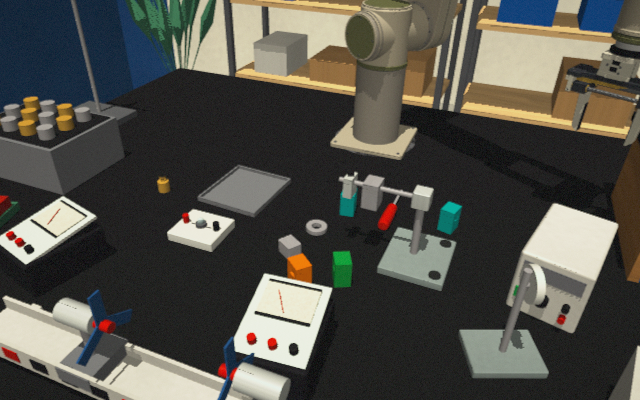

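View pics/top0.png

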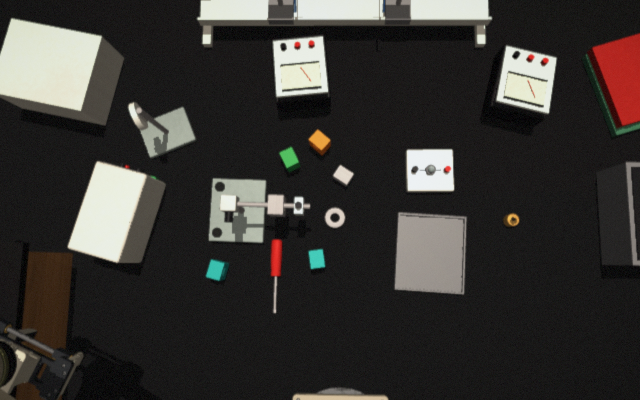

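```bash
python3 - <<'E'
import cv2,numpy as np
a=cv2.imread('pics/scene0.png')[140:300,260:480];b=cv2.imread('pics/top0.png')[130:290,200:400]
cv2.imwrite('pics/c0.png',cv2.resize(a,None,fx=3.4,fy=3.4,interpolation=cv2.INTER_CUBIC));cv2.imwrite('pics/c1.png',cv2.resize(b,None,fx=3.6,fy=3.6,interpolation=cv2.INTER_CUBIC))
E
```

```text
(no output)
```

View pics/c0.png

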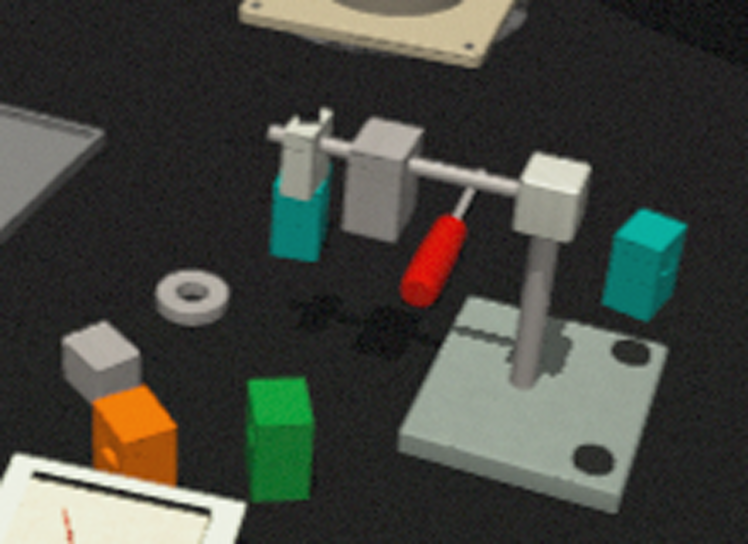

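View pics/c1.png

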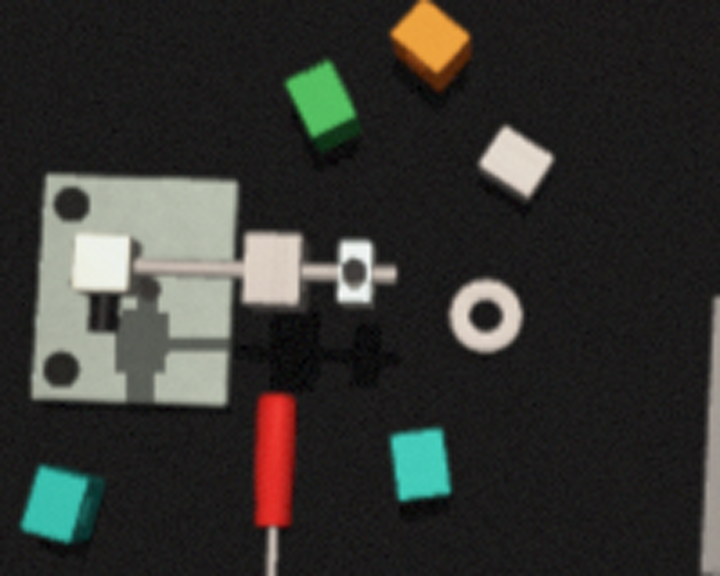

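In the top view, the weight candidates are:
- grey block on the bar at (275,205)
- short grey block on the table at (343,175)
- turquoise blocks at (316,259) and (216,270)
- green block at (289,159)
- orange block at (319,142)

Only the grey block at (275,205) hangs on the bar behind the collar at (299,205), which has the black screw, so it is the weight; the crop confirms this. The bar's free end is at (309,206), and the tray is the grey square at (430,252). Next I measure these.

```bash
cat > h.py <<'E'
import numpy as np,cv2
from plant import robot
def cloud(n,d):
    m=robot.camera_model(n);K=m["camera_matrix"];v,u=np.mgrid[:400,:640]
    P=np.stack([(u-K[0,2])/K[0,0]*d,(v-K[1,2])/K[1,1]*d,d],-1)
    W=P@m["pose"][:3,:3].T+m["pose"][:3,3];W[d==0]=np.nan;return W
def box(pts):
    r=cv2.minAreaRect((pts[:,:2]*1000).astype(np.float32));return r
E
python3 - <<'E'
from h import *
p,d=robot.read_camera("top");np.save('d.npy',d);W=cloud("top",d)
v,u=np.mgrid[:400,:640]
def sel(u0,u1,v0,v1,z0,z1):
    m=(u>=u0)&(u<=u1)&(v>=v0)&(v<=v1)&(W[...,2]>z0)&(W[...,2]<z1);P=W[m];print(len(P),P.mean(0).round(4),np.median(P[:,2]).round(4),box(P),'min',P.min(0).round(4),'max',P.max(0).round(4));return P
print("weight top");sel(262,288,190,220,.156,.175)
print("collar");sel(290,304,190,220,.156,.169)
print("screw");sel(290,304,190,220,.169,.185)
print("clamp");sel(215,240,190,220,.16,.18)
b=sel(240,264,198,212,.14,.16);b2=sel(305,315,198,212,.14,.165)
print("tray");t=sel(385,475,205,300,.006,.03)
t=sel(400,460,218,285,-.01,.03)
print('dir',(b2.mean(0)-b.mean(0)))
for q in("collar_center","weight_center"):
  print(robot.silhouettes("top",q)[0]["rect"])
E
```

```text
weight top
317 [0.5245 0.14   0.163 ] 0.1632 ((524.7708740234375, 142.2520751953125), (40.28926086425781, 52.76498031616211), 0.36365702748298645) min [0.5046 0.1158 0.156 ] max [0.545  0.1687 0.1698]
collar
108 [0.5226 0.0918 0.1631] 0.163 ((523.8695068359375, 90.47809600830078), (33.8989372253418, 20.646495819091797), 0.03166719526052475) min [0.5069 0.0802 0.1566] max [0.5408 0.1008 0.1687]
screw
37 [0.5236 0.0921 0.1726] 0.1727 ((522.90771484375, 91.7001724243164), (12.533134460449219, 12.515487670898438), 3.2208797931671143) min [0.5166 0.0856 0.1692] max [0.5294 0.0982 0.176 ]
clamp
282 [0.5259 0.2378 0.1666] 0.1669 ((517.54345703125, 238.54933166503906), (52.196773529052734, 33.8428955078125), 1.1707432270050049) min [0.4913 0.2217 0.1601] max [0.5437 0.2558 0.1732]
116 [0.5255 0.1908 0.1531] 0.1531 ((525.83154296875, 190.09524536132812), (51.616519927978516, 9.677695274353027), 87.93164825439453) min [0.5201 0.1643 0.1486] max [0.5308 0.2158 0.1578]
25 [0.5232 0.0742 0.153 ] 0.153 ((523.2718505859375, 74.17766571044922), (8.78209114074707, 8.507610321044922), 1.69460129737854) min [0.5189 0.0699 0.1477] max [0.5277 0.0786 0.1567]
tray
1137 [ 0.4316 -0.2113  0.009 ] 0.0082 ((442.68011474609375, -209.45176696777344), (182.10975646972656, 208.00489807128906), 88.53185272216797) min [ 0.3371 -0.303   0.006 ] max [ 0.5455 -0.1207  0.0175]
4137 [ 0.4349 -0.21    0.0034] 0.0034 ((435.19097900390625, -210.870849609375), (144.05357360839844, 159.9978790283203), 89.63964080810547) min [ 0.3556 -0.2834 -0.0045] max [ 0.5149 -0.1385  0.0138]
dir [-2.36824549e-03 -1.16601882e-01 -8.00966665e-05]
[301.5, 206.1, 8.7, 16.9]
[276.9, 204.0, 16.2, 24.2]
```

```bash
python3 -m handwheel '0 0 .167 0 0 -.19; 0 0 .333 0 0 -.38; .08 -.14 .333 0 0 -.57; .17 -.28 .333 0 0 -.76; .25 -.42 .333 0 0 -.95' -1 20
```

```text
t: 1.15
tool_pos: [0.3191, 0.4214, 0.3191]
orientation: [1.733, 2.62, 0.002]
force: [0.6, 0.5, -0.6]
opening: 0.0933
```

```bash
python3 - <<'E'
from h import *
d=np.load('d.npy');W=cloud("top",d)
import cv2
p=cv2.imread('pics/top0.png')
m=(p.min(2)>60)
m[:, :385]=0;m[:,475:]=0;m[:205]=0;m[302:]=0
n,l,s,c=cv2.connectedComponentsWithStats(m.astype(np.uint8))
k=1+s[1:,4].argmax();P=W[l==k];P=P[~np.isnan(P[:,0])];print(s[k],box(P),P.mean(0))
print(W[250,427])
cv2.imwrite('pics/tr.png',cv2.resize(p[190:310,370:490],None,fx=4.5,fy=4.5))
E
```

```text
[ 394  212   73   83 5449] ((433.2099609375, -211.71575927734375), (165.44073486328125, 184.5474853515625), 86.77870178222656) [ 0.43211723 -0.21073297  0.00408782]
[ 0.43815193 -0.20287612  0.00388048]
```

View pics/tr.png

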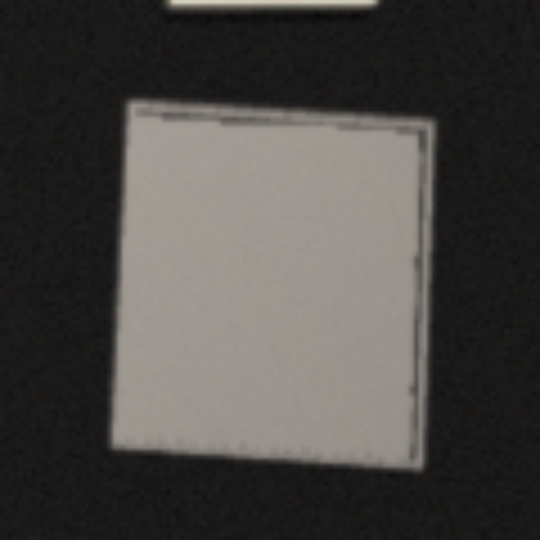

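The tray centre is about (0.433,-0.211), with its long side along world x. I'll carry on to above the collar.

```bash
python3 -m handwheel '.09 -.13 0 0 0 -.13; .18 -.26 0 0 0 -.26; .27 -.4 0 0 0 -.4; .36 -.54 0 0 0 -.543; .44 -.68 0 0 0 -.543' -1 20; python3 -m handwheel '.08 -.14 0 0 0 0; .16 -.28 0 0 0 0; .24 -.42 -.1 0 0 0; .24 -.42 -.25 0 0 0; .24 -.42 -.25 0 0 0'
python3 - <<'E'
from h import *
from scipy.spatial.transform import Rotation as R
s=robot.read_state();print(s['tool_pos'],np.degrees(s['q'][[0,5]]))
print(R.from_rotvec(s['orientation']).as_matrix().round(4))
p,d=robot.read_camera("wrist");cv2.imwrite("pics/w1.png",p[:,:,::-1]);print(robot.camera_model("wrist"))
for q in("collar_center","weight_center","bar_end"):print(q,[(r["at"],r["conf"]) for r in robot.tip_of("wrist",q)])
E
```

```text
t: 1.65
tool_pos: [0.4513, 0.2165, 0.3188]
orientation: [2.247, 2.195, 0.001]
force: [0.8, 0.7, 0.2]
opening: 0.093
t: 2.15
tool_pos: [0.5185, 0.0905, 0.2357]
orientation: [-2.24, -2.19, 0.016]
force: [-0.8, 0.1, -1.7]
opening: 0.0929
[0.51853975 0.09045185 0.23571156] [4.31785688 5.61200144]
[[ 0.0226  0.9997 -0.013 ]
 [ 0.9997 -0.0226 -0.0011]
 [-0.0014 -0.013  -0.9999]]
{'camera_matrix': array([[309.70691629,   0.        , 321.23435678],
       [  0.        , 309.70691629, 198.89775794],
       [  0.        ,   0.        ,   1.        ]]), 'tool_from_camera': array([[-1.33124465e-03, -9.58599445e-01, -2.84754864e-01,
         7.87589540e-02],
       [ 9.99999071e-01, -1.19314522e-03, -6.58443766e-04,
         2.65093699e-04],
       [ 2.91429922e-04, -2.84755476e-01,  9.58600143e-01,
        -1.66053362e-01],
       [ 0.00000000e+00,  0.00000000e+00,  0.00000000e+00,
         1.00000000e+00]])}
collar_center [([199.7, 329.9], 0.93)]
weight_center [([201.6, 245.7], 0.95), ([145.1, 427.6], 0.85), ([143.4, 329.9], 0.73), ([200.8, 456.2], 0.71), ([24.6, 215.9], 0.67), ([197.3, 330.0], 0.17)]
bar_end [([227.0, 326.8], 0.72)]
```

View pics/w1.png

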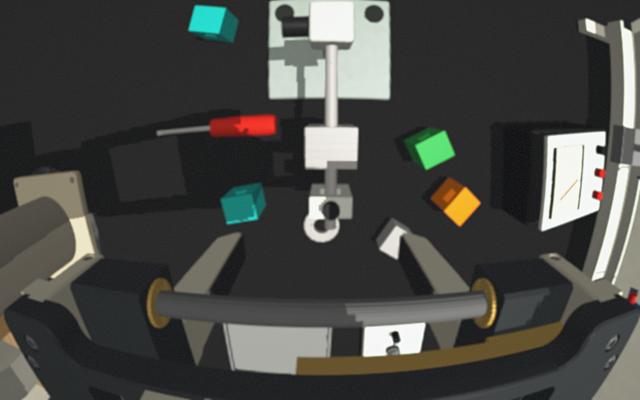

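The wrist view shows the collar with its screw at (331,205), the weight behind it at (331,146), and the bar running vertically with the post at the top. I'll refine the positions from the wrist depth.

```bash
cat >> h.py <<'E'
from scipy.spatial.transform import Rotation as R
def wcloud():
    s=robot.read_state();p,d=robot.read_camera("wrist");m=robot.camera_model("wrist");K=m["camera_matrix"]
    v,u=np.mgrid[:400,:640];a=(u-K[0,2])/K[0,0];b=(v-K[1,2])/K[1,1];th=np.hypot(a,b)+1e-9
    t=np.tan(th)/th
    P=np.stack([a*t*d,b*t*d,d],-1);T=m["tool_from_camera"]
    P=P@T[:3,:3].T+T[:3,3];W=P@R.from_rotvec(s["orientation"]).as_matrix().T+s["tool_pos"];W[(d==0)|(th>1.4)]=np.nan
    return s,p,W
E
python3 - <<'E'
from h import *
s,p,W=wcloud();print(s['tool_pos'],R.from_rotvec(s['orientation']).as_matrix()[:,1:].round(4).tolist())
v,u=np.mgrid[:400,:640]
def sel(n,u0,u1,v0,v1,z0,z1):
    m=(u>=u0)&(u<=u1)&(v>=v0)&(v<=v1)&(W[...,2]>z0)&(W[...,2]<z1);P=W[m];print(n,len(P),'med',np.median(P,0).round(4),box(P),P.min(0).round(4),P.max(0).round(4))
sel('weight',295,365,115,160,.158,.17)
sel('collar',300,360,175,225,.156,.168)
sel('screw',300,360,175,225,.169,.18)
sel('bar',320,345,50,115,.14,.162)
sel('barend',318,345,205,245,.14,.162)
sel('clamp',300,360,0,50,.16,.175)
E
```

```text
[0.52341103 0.09347231 0.24668143] [[0.9998, 0.0038], [-0.0184, 0.0006], [0.0038, -1.0]]
weight 1465 med [0.5262 0.1432 0.1639] ((526.4326782226562, 143.08985900878906), (23.97997283935547, 39.624019622802734), 88.85697937011719) [0.5064 0.1309 0.1619] [0.5465 0.1554 0.1667]
collar 693 med [0.5254 0.094  0.1638] ((525.4378051757812, 98.59526062011719), (33.53502655029297, 34.3446044921875), 88.81686401367188) [0.508  0.0815 0.156 ] [0.5425 0.1154 0.1679]
screw 244 med [0.5251 0.0918 0.174 ] ((524.9642944335938, 91.3065185546875), (14.134065628051758, 13.237865447998047), 59.51865768432617) [0.5178 0.0842 0.1692] [0.5319 0.0982 0.1758]
bar 714 med [0.5289 0.197  0.1542] ((534.2684936523438, 194.6152801513672), (54.37543487548828, 18.891559600830078), 88.86155700683594) [0.5243 0.1675 0.1401] [0.5442 0.2216 0.1617]
barend 109 med [0.525  0.0727 0.1543] ((527.4967651367188, 74.93597412109375), (14.841435432434082, 13.825128555297852), 88.6734848022461) [0.5204 0.0677 0.15  ] [0.5346 0.0822 0.1619]
clamp 1723 med [0.5287 0.2365 0.1677] ((528.33740234375, 237.8038330078125), (34.43442153930664, 34.298011779785156), 88.34854888916016) [0.5113 0.2205 0.1602] [0.5458 0.2549 0.1704]
```

```bash
python3 -m handwheel '.01 0 -.12 0 0 0; .01 0 -.24 0 0 0; .01 0 -.35 0 0 0; .01 0 -.38 0 0 0; .01 0 -.38 0 0 0' -1 20;  python3 -m handwheel '0 0 0 0 0 0; 0 0 0 0 0 0' -1 20
python3 - <<'E'
from h import *
s,p,W=wcloud();print(s['tool_pos'],R.from_rotvec(s['orientation']).as_matrix()[:,1:].round(4).tolist());cv2.imwrite("pics/w2.png",p[:,:,::-1])
v,u=np.mgrid[:400,:640]
m=(W[...,2]>.169)&(W[...,2]<.18)&(abs(W[...,0]-.525)<.012)&(abs(W[...,1]-.0915)<.012);P=W[m];print(len(P),P.mean(0),P.min(0),P.max(0))
E
```

```text
t: 2.9
tool_pos: [0.5253, 0.0931, 0.1301]
orientation: [-2.242, -2.201, 0.0]
force: [0.8, 0.6, 0.6]
opening: 0.0931
t: 3.1
tool_pos: [0.5273, 0.0928, 0.1325]
orientation: [2.241, 2.198, 0.005]
force: [0.6, 0.3, 0.7]
opening: 0.0932
[0.52729023 0.09275523 0.13248072] [[0.9998, 0.0044], [-0.0192, 0.0004], [0.0044, -1.0]]
700 [0.52518868 0.0923619  0.17347195] [0.51843577 0.0842655  0.16907079] [0.53188425 0.09886975 0.17574326]
```

View pics/w2.png

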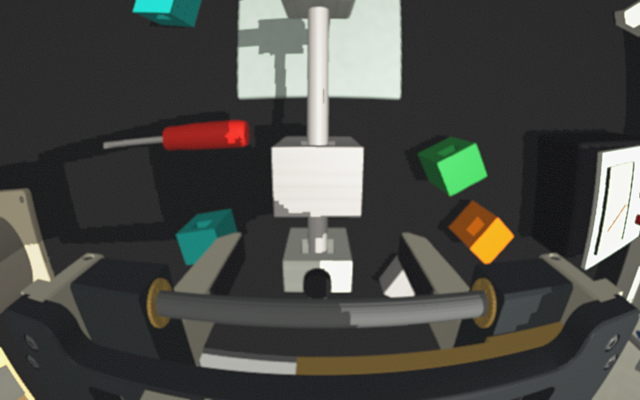

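The collar sits centred between the fingers, screw at (317,284). I'll close on it.

```bash
python3 -m handwheel '-.006 -.003 0 0 0 0; -.006 -.003 0 0 0 0' -1 20;  python3 -m handwheel '0 0 0 0 0 0; 0 0 0 0 0 0;0 0 0 0 0 0;0 0 0 0 0 0;0 0 0 0 0 0' 1 20; python3 -m handwheel '0 0 0 0 0 0; 0 0 0 0 0 0;0 0 0 0 0 0' 1 20
```

```text
t: 3.35
tool_pos: [0.5239, 0.0914, 0.1303]
orientation: [2.243, 2.199, 0.001]
force: [-1.0, 0.5, -0.1]
opening: 0.0933
t: 3.85
tool_pos: [0.5236, 0.0915, 0.1295]
orientation: [-2.243, -2.2, 0.0]
force: [0.6, 0.4, 0.1]
opening: 0.0578
t: 4.15
tool_pos: [0.5237, 0.0915, 0.1295]
orientation: [2.243, 2.2, 0.0]
force: [-0.1, 0.5, 0.1]
opening: 0.0337
```

```bash
python3 -m handwheel '0 0 .006 0 0 0; 0 0 .013 0 0 0;0 0 .013 0 0 0' 1 25; python3 -m handwheel '0 -.03 0 0 0 0; -.001 -.06 0 0 0 0;-.002 -.09 0 0 0 0;-.003 -.13 0 0 0 0;-.004 -.18 0 0 0 0' 1 25;  python3 -m handwheel '-.001 -.06 0 0 0 0;-.001 -.12 0 0 0 0; -.001 -.18 0 0 0 0; -.001 -.18 0 0 0 0' 1 25
python3 - <<'E'
from h import *
s,p,W=wcloud();cv2.imwrite("pics/w3.png",p[:,:,::-1])
v,u=np.mgrid[:400,:640]
p,d=robot.read_camera("scene");cv2.imwrite("pics/s3.png",cv2.resize(p[140:260,230:470,::-1],None,fx=3,fy=3))
E
```

```text
t: 4.45
tool_pos: [0.5239, 0.0915, 0.1339]
orientation: [2.243, 2.199, 0.001]
force: [0.2, 0.2, -1.3]
opening: 0.0337
t: 4.95
tool_pos: [0.5223, 0.0364, 0.1334]
orientation: [2.243, 2.2, -0.0]
force: [-0.2, -0.3, -0.6]
opening: 0.0336
t: 5.35
tool_pos: [0.522, -0.0193, 0.1335]
orientation: [2.246, 2.196, -0.001]
force: [0.0, -0.0, -1.0]
opening: 0.034
```

View pics/w3.png

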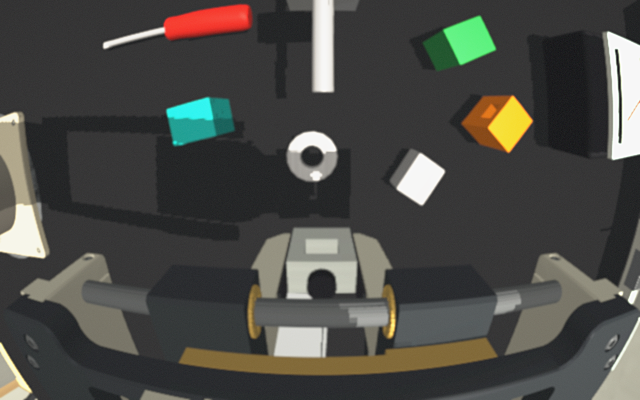

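View pics/s3.png

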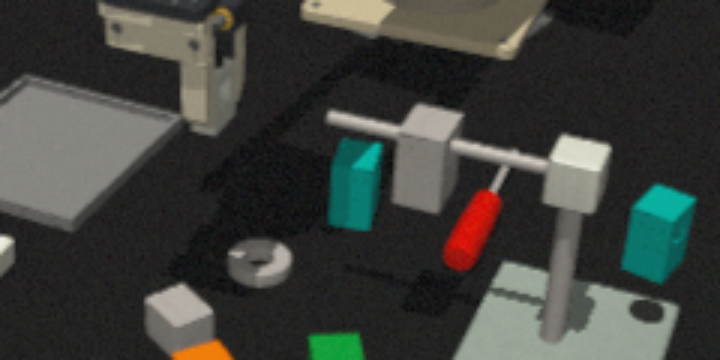

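The collar hangs in the gripper clear of the bar, upright at (322,270), and the weight has stayed on the bar. Now carrying the collar to the tray.

```bash
python3 -m handwheel '-.05 -.12 0 0 0 0;-.1 -.26 0 0 0 0;-.17 -.42 0 0 0 0;-.24 -.58 0 0 0 0;-.297 -.7 0 0 0 0'; python3 -m handwheel '0 -.052 -.06 0 0 0;0 -.052 -.18 0 0 0;0 -.052 -.28 0 0 0;0 -.052 -.34 0 0 0;0 -.052 -.36 0 0 0';python3 -m handwheel '0 0 0 0 0 0;0 0 0 0 0 0;0 0 0 0 0 0'
python3 - <<'E'
from h import *
s,p,W=wcloud();cv2.imwrite("pics/w4.png",p[:,:,::-1]);print(s['tool_pos'],s['force'])
p,d=robot.read_camera("scene");cv2.imwrite("pics/s4.png",cv2.resize(p[120:260,150:350,::-1],None,fx=3.5,fy=3.5))
E
```

```text
t: 5.95
tool_pos: [0.4322, -0.2277, 0.1336]
orientation: [2.242, 2.2, 0.0]
force: [0.2, -0.5, -0.6]
opening: 0.0339
t: 6.45
tool_pos: [0.4315, -0.2405, 0.0229]
orientation: [-2.24, -2.197, 0.001]
force: [-0.2, -0.4, 0.0]
opening: 0.0336
t: 6.75
tool_pos: [0.4342, -0.2427, 0.027]
orientation: [2.241, 2.198, 0.001]
force: [0.6, -0.5, -0.2]
opening: 0.0335
[ 0.43422751 -0.24269182  0.02702709] [ 0.56510114 -0.50199725 -0.21586172]
```

View pics/s4.png

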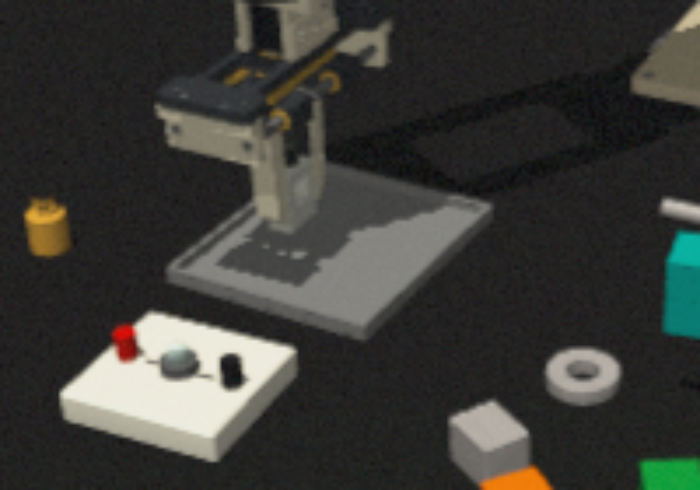

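View pics/w4.png

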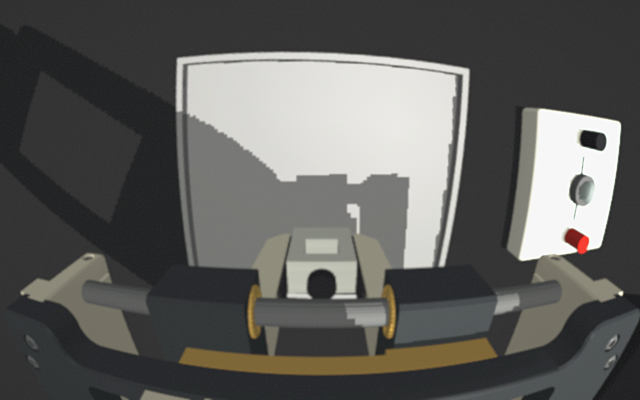

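The collar is above the tray floor, well inside the rim. I'll lower it gently while watching the force.

```bash
python3 -m handwheel '0 0 -.01 0 0 0;0 0 -.02 0 0 0;0 0 -.03 0 0 0;0 0 -.03 0 0 0';python3 -m handwheel '0 0 -.004 0 0 0;0 0 -.004 0 0 0;0 0 -.004 0 0 0';python3 -m handwheel '0 0 -.004 0 0 0;0 0 -.004 0 0 0;0 0 -.004 0 0 0'
```

```text
t: 7.25
tool_pos: [0.4325, -0.2418, 0.0157]
orientation: [-2.242, -2.199, 0.0]
force: [-0.4, -1.0, 0.1]
opening: 0.0338
t: 7.55
tool_pos: [0.433, -0.2421, 0.0152]
orientation: [-2.243, -2.2, 0.0]
force: [-0.7, 0.3, 0.5]
opening: 0.0341
t: 7.85
tool_pos: [0.433, -0.2421, 0.014]
orientation: [-2.243, -2.199, 0.0]
force: [-0.0, -0.4, -1.2]
opening: 0.0337
```

```bash
python3 -m handwheel '0 0 -.003 0 0 0;0 0 -.003 0 0 0;0 0 -.003 0 0 0';python3 -m handwheel '0 0 -.003 0 0 0;0 0 -.003 0 0 0;0 0 -.003 0 0 0'
```

```text
t: 8.15
tool_pos: [0.4332, -0.2422, 0.0136]
orientation: [2.243, 2.199, 0.0]
force: [-1.8, 1.1, 5.6]
opening: 0.0339
t: 8.45
tool_pos: [0.4332, -0.2422, 0.0135]
orientation: [2.243, 2.2, -0.0]
force: [-6.1, 4.0, 15.4]
opening: 0.034
```

Contact came at z=0.0136, as predicted. I'll ease off and release.

```bash
python3 -m handwheel '0 0 .003 0 0 0;0 0 .003 0 0 0';python3 -m handwheel '0 0 0 0 0 0;0 0 0 0 0 0;0 0 0 0 0 0;0 0 0 0 0 0;0 0 0 0 0 0' -1 20;python3 -m handwheel '0 0 0 0 0 0;0 0 0 0 0 0;0 0 .05 0 0 0;0 0 .15 0 0 0;0 0 .3 0 0 0' -1 20;python3 -m handwheel '0 0 .1 0 0 0;0 0 .13 0 0 0;0 0 .13 0 0 0' 
python3 - <<'E'
from h import *
s,p,W=wcloud();cv2.imwrite("pics/w5.png",p[:,:,::-1]);print(s['tool_pos'],s['force'])
p,d=robot.read_camera("scene");cv2.imwrite("pics/s5.png",cv2.resize(p[120:260,150:350,::-1],None,fx=3.5,fy=3.5))
E
```

```text
t: 8.65
tool_pos: [0.4333, -0.2423, 0.0136]
orientation: [2.243, 2.199, 0.0]
force: [-1.8, 0.9, 6.5]
opening: 0.034
t: 9.15
tool_pos: [0.433, -0.2421, 0.013]
orientation: [-2.243, -2.199, 0.0]
force: [0.6, -0.2, -0.8]
opening: 0.0692
t: 9.65
tool_pos: [0.431, -0.2407, 0.1014]
orientation: [-2.239, -2.196, 0.002]
force: [1.2, -1.1, 0.8]
opening: 0.0932
t: 9.95
tool_pos: [0.434, -0.2428, 0.1437]
orientation: [2.241, 2.197, 0.001]
force: [0.6, -0.7, -0.5]
opening: 0.093
[ 0.43404199 -0.24278637  0.14369608] [ 0.64304442 -0.68242452 -0.49208848]
```

View pics/s5.png

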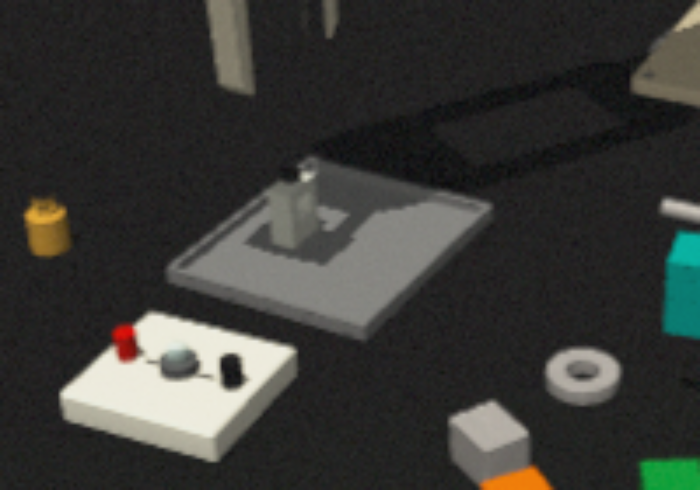

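View pics/w5.png

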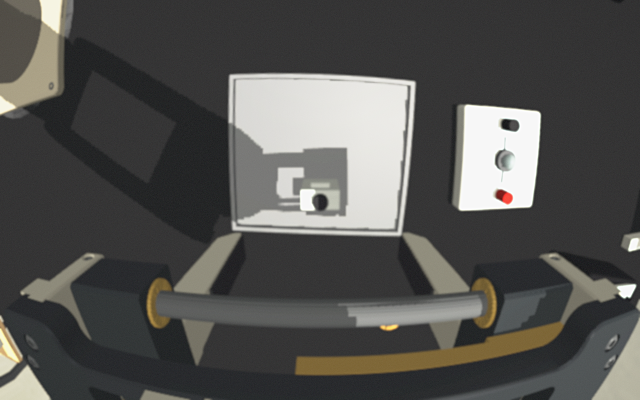

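The collar stands upright on the tray floor, at wrist pixel (320,195) and scene crop (293,210). Next, back to the weight.

```bash
python3 -m handwheel '0 0 .15 0 0 0;.03 .08 .28 0 0 0;.07 .22 .36 0 0 0;.11 .37 .36 0 0 0;.15 .52 .36 0 0 0' -1 45; python3 -m handwheel '.04 .15 0 0 0 0;.08 .3 0 0 0 0;.12 .45 0 0 0 0;.15 .6 0 0 0 0;.16 .75 0 0 0 0';python3 -m handwheel '0 0 0 0 0 0;0 0 0 0 0 0; 0 0 0 0 0 0'
python3 - <<'E'
from h import *
s,p,W=wcloud();cv2.imwrite("pics/w6.png",p[:,:,::-1]);print(s['tool_pos'],s['force'],R.from_rotvec(s['orientation']).as_matrix()[:,1:].round(4).tolist())
m=(W[...,2]>.16)&(W[...,2]<.169)&(abs(W[...,0]-.526)<.03)&(abs(W[...,1]-.14)<.03);P=W[m];print(len(P),np.median(P,0),box(P),P.min(0),P.max(0))
E
```

```text
t: 10.55
tool_pos: [0.4779, -0.0847, 0.2489]
orientation: [-2.243, -2.197, 0.001]
force: [0.8, 0.2, -0.9]
opening: 0.0929
t: 11.05
tool_pos: [0.5253, 0.1406, 0.2471]
orientation: [-2.242, -2.198, 0.005]
force: [1.1, -0.8, 0.2]
opening: 0.093
t: 11.35
tool_pos: [0.5254, 0.138, 0.2484]
orientation: [-2.243, -2.198, 0.004]
force: [-0.8, -0.7, 0.1]
opening: 0.093
[0.52540229 0.13802148 0.248416  ] [-0.78106976 -0.6828052   0.07515182] [[0.9998, -0.0027], [-0.02, -0.0009], [-0.0027, -1.0]]
1670 [0.52620653 0.14025436 0.1639142 ] ((526.2669677734375, 139.21539306640625), (31.80752182006836, 39.572792053222656), 88.49494934082031) [0.50665135 0.12344896 0.16152276] [0.54640236 0.15554766 0.16608243]
```

View pics/w6.png

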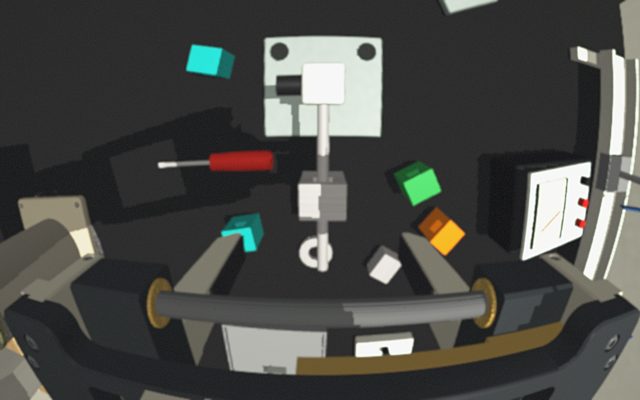

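The wrist view shows the weight on the bar at (323,196), centre (0.5263, 0.1393), with nothing else on the bar. Descending.

```bash
python3 -m handwheel '.003 .004 -.12 0 0 0; .003 .004 -.24 0 0 0; .003 .004 -.35 0 0 0; .003 .004 -.41 0 0 0; .003 .004 -.41 0 0 0' -1 45;python3 -m handwheel '0 0 0 0 0 0;0 0 0 0 0 0;0 0 0 0 0 0'
python3 - <<'E'
from h import *
s,p,W=wcloud();cv2.imwrite("pics/w7.png",p[:,:,::-1]);print(s['tool_pos'],s['force'],R.from_rotvec(s['orientation']).as_matrix()[:,1:].round(4).tolist())
m=(W[...,2]>.16)&(W[...,2]<.169)&(abs(W[...,0]-.526)<.03)&(abs(W[...,1]-.14)<.03);P=W[m];print(len(P),np.median(P,0),box(P))
E
```

```text
t: 11.9
tool_pos: [0.5244, 0.1382, 0.1234]
orientation: [-2.243, -2.195, 0.008]
force: [-0.0, -1.1, -0.7]
opening: 0.0927
t: 12.2
tool_pos: [0.5282, 0.14, 0.129]
orientation: [2.242, 2.198, 0.004]
force: [-0.2, 0.5, 0.8]
opening: 0.0927
[0.52819397 0.14001164 0.12903152] [-0.23191596  0.46825069  0.76475719] [[0.9998, 0.003], [-0.0201, 0.0005], [0.003, -1.0]]
4233 [0.52638073 0.14323572 0.16386702] ((526.365966796875, 141.42787170410156), (29.06574821472168, 40.45395278930664), 88.99785614013672)
```

View pics/w7.png

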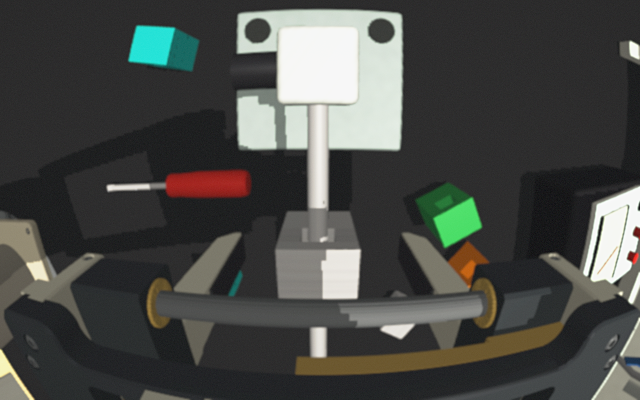

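The weight at (318,258) sits between the fingers. Waiting a moment for it to settle, then closing.

```bash
python3 -m handwheel '0 0 0 0 0 0;0 0 0 0 0 0;0 0 0 0 0 0' -1 45;python3 -m handwheel '0 0 0 0 0 0;0 0 0 0 0 0;0 0 0 0 0 0;0 0 0 0 0 0;0 0 0 0 0 0' 1 45;python3 -m handwheel '0 0 0 0 0 0;0 0 0 0 0 0;0 0 0 0 0 0;0 0 0 0 0 0' 1 45
```

```text
t: 12.55
tool_pos: [0.527, 0.1402, 0.1273]
orientation: [2.243, 2.2, 0.0]
force: [-0.5, -0.6, -0.4]
opening: 0.0931
t: 13.05
tool_pos: [0.5269, 0.1401, 0.1271]
orientation: [-2.243, -2.2, 0.0]
force: [0.3, 0.0, -0.2]
opening: 0.0575
t: 13.45
tool_pos: [0.5269, 0.1401, 0.1271]
orientation: [-2.243, -2.199, 0.0]
force: [-0.3, -0.6, 0.4]
opening: 0.0396
```

```bash
python3 -m handwheel '0 0 .006 0 0 0; 0 0 .013 0 0 0;0 0 .013 0 0 0;0 0 .013 0 0 0' 1 45; python3 -m handwheel '0 -.02 0 0 0 0; -.001 -.05 0 0 0 0;-.002 -.08 0 0 0 0;-.002 -.11 0 0 0 0;-.003 -.14 0 0 0 0'
```

```text
t: 13.85
tool_pos: [0.5269, 0.1401, 0.1309]
orientation: [-2.243, -2.199, 0.0]
force: [-0.5, -0.0, -3.0]
opening: 0.0395
t: 14.35
tool_pos: [0.526, 0.097, 0.131]
orientation: [2.244, 2.199, -0.0]
force: [0.2, 0.5, -3.6]
opening: 0.0395
```

```bash
python3 -m handwheel '-.001 -.04 0 0 0 0; -.002 -.08 0 0 0 0;-.003 -.12 0 0 0 0;-.003 -.16 0 0 0 0;-.004 -.2 0 0 0 0';python3 -m handwheel '-.001 -.05 0 0 0 0;-.002 -.1 0 0 0 0;-.002 -.17 0 0 0 0;-.002 -.17 0 0 0 0'
python3 - <<'E'
from h import *
s,p,W=wcloud();cv2.imwrite("pics/w8.png",p[:,:,::-1]);print(s['tool_pos'],s['force'],s['wrist_torque'])
p,d=robot.read_camera("scene");cv2.imwrite("pics/s8.png",cv2.resize(p[120:260,230:470,::-1],None,fx=3,fy=3))
E
```

```text
t: 14.85
tool_pos: [0.5248, 0.037, 0.1311]
orientation: [2.243, 2.199, 0.0]
force: [0.2, -0.8, -3.1]
opening: 0.0398
t: 15.25
tool_pos: [0.5242, -0.0157, 0.1311]
orientation: [2.245, 2.197, -0.001]
force: [0.0, 0.1, -2.7]
opening: 0.0396
[ 0.52422956 -0.01568527  0.13109164] [ 0.0436542   0.1044772  -2.71873985] [-0.01289722  0.07040176 -0.03741327]
```

View pics/s8.png

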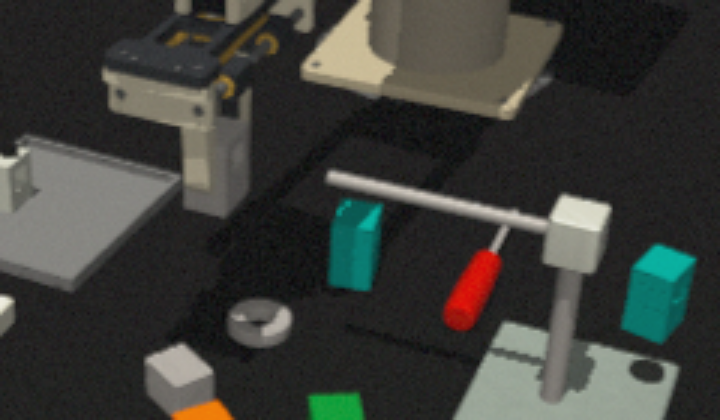

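View pics/w8.png

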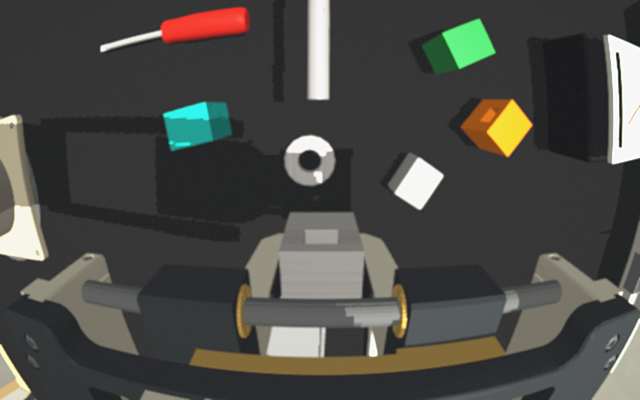

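The weight is off the bar and upright in the grip at (322,250); the bar is empty. Carrying it to the tray, about 65 mm from the collar.

```bash
python3 -m handwheel '-.05 -.09 0 0 0 0;-.12 -.21 0 0 0 0;-.2 -.35 0 0 0 0;-.27 -.47 0 0 0 0;-.304 -.53 0 0 0 0'; python3 -m handwheel '0 0 -.03 0 0 0;0 0 -.12 0 0 0;0 0 -.22 0 0 0;0 0 -.29 0 0 0;0 0 -.32 0 0 0';python3 -m handwheel '0 0 0 0 0 0;0 0 0 0 0 0;0 0 0 0 0 0;0 0 0 0 0 0'
python3 - <<'E'
from h import *
s,p,W=wcloud();print(s['tool_pos'],s['force'])
p,d=robot.read_camera("scene");cv2.imwrite("pics/s9.png",cv2.resize(p[120:260,150:350,::-1],None,fx=3.5,fy=3.5))
E
```

```text
t: 15.85
tool_pos: [0.4316, -0.1737, 0.1311]
orientation: [2.244, 2.198, -0.001]
force: [0.6, 1.1, -3.5]
opening: 0.0399
t: 16.35
tool_pos: [0.4317, -0.1699, 0.0323]
orientation: [-2.239, -2.198, 0.001]
force: [-1.1, -0.1, -3.0]
opening: 0.0399
t: 16.75
tool_pos: [0.4341, -0.1723, 0.0364]
orientation: [2.241, 2.198, 0.001]
force: [0.2, -0.2, -2.1]
opening: 0.0396
[ 0.4341081  -0.17231779  0.03635343] [ 0.23289092 -0.16452592 -2.08293823]
```

View pics/s9.png

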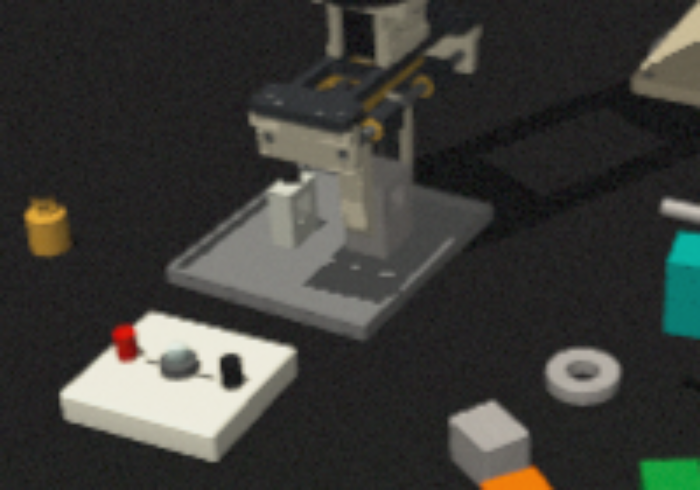

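The weight hovers over the tray floor at (375,215), clear of the collar at (293,210). Lowering.

```bash
python3 -m handwheel '0 0 -.01 0 0 0;0 0 -.02 0 0 0;0 0 -.03 0 0 0;0 0 -.03 0 0 0;0 0 -.03 0 0 0';python3 -m handwheel '0 0 -.004 0 0 0;0 0 -.004 0 0 0;0 0 -.004 0 0 0';python3 -m handwheel '0 0 -.003 0 0 0;0 0 -.003 0 0 0;0 0 -.003 0 0 0'
```

```text
t: 17.35
tool_pos: [0.4328, -0.1718, 0.0258]
orientation: [-2.243, -2.199, 0.0]
force: [1.1, -0.8, -3.1]
opening: 0.0397
t: 17.65
tool_pos: [0.4331, -0.1719, 0.0248]
orientation: [2.243, 2.2, 0.0]
force: [-0.3, -1.4, -3.2]
opening: 0.0401
t: 17.95
tool_pos: [0.433, -0.1719, 0.0239]
orientation: [-2.243, -2.2, 0.0]
force: [0.4, -0.1, -4.1]
opening: 0.0401
```

```bash
python3 -m handwheel '0 0 -.0025 0 0 0;0 0 -.0025 0 0 0;0 0 -.0025 0 0 0';python3 -m handwheel '0 0 -.0015 0 0 0;0 0 -.0015 0 0 0;0 0 -.0015 0 0 0'
```

```text
t: 18.25
tool_pos: [0.433, -0.1719, 0.0232]
orientation: [-2.243, -2.2, -0.0]
force: [-0.5, 0.2, -2.4]
opening: 0.0399
t: 18.55
tool_pos: [0.433, -0.1719, 0.0231]
orientation: [-2.243, -2.2, 0.0]
force: [-4.0, 1.9, 5.8]
opening: 0.0395
```

Contact came at 0.0231, as predicted. Releasing and retreating.

```bash
python3 -m handwheel '0 0 0.001 0 0 0;0 0 .001 0 0 0;0 0 .001 0 0 0;0 0 .001 0 0 0;0 0 .001 0 0 0' -1 20;python3 -m handwheel '0 0 0 0 0 0;0 0 0 0 0 0;0 0 .05 0 0 0;0 0 .15 0 0 0;0 0 .3 0 0 0' -1 20;python3 -m handwheel '0 .0 .15 0 0 0;0 .1 .25 0 0 0;0 .2 .25 0 0 0;0 .2 .25 0 0 0;0 .2 .25 0 0 0' 
python3 - <<'E'
from h import *
s,p,W=wcloud();cv2.imwrite("pics/w10.png",p[:,:,::-1]);print(s['tool_pos'],s['force'])
p,d=robot.read_camera("top");cv2.imwrite("pics/t10.png",cv2.resize(p[130:310,370:610,::-1],None,fx=3,fy=3))
T=cloud("top",d);m=(abs(T[...,0]-.433)<.07)&(abs(T[...,1]+.21)<.07)&(T[...,2]>.035)&(T[...,2]<.065)
for y0,y1 in((-.205,-.14),(-.28,-.215)):
  k=m&(T[...,1]>y0)&(T[...,1]<y1);P=T[k];print(len(P),np.median(P,0),P.max(0)[2])
p,d=robot.read_camera("scene");cv2.imwrite("pics/s10.png",cv2.resize(p[120:260,150:350,::-1],None,fx=3.5,fy=3.5))
E
```

```text
t: 19.05
tool_pos: [0.4331, -0.1719, 0.023]
orientation: [2.243, 2.199, 0.0]
force: [0.2, 0.5, -0.3]
opening: 0.0752
t: 19.55
tool_pos: [0.4308, -0.1708, 0.1114]
orientation: [-2.239, -2.196, 0.003]
force: [0.9, -0.1, -0.0]
opening: 0.093
t: 20.05
tool_pos: [0.433, -0.1116, 0.1879]
orientation: [2.241, 2.201, -0.0]
force: [0.6, -0.1, -0.4]
opening: 0.0928
[ 0.43300843 -0.11164267  0.18793369] [ 0.64310836 -0.0596434  -0.41407015]
  return _methods._mean(a, axis=axis, dtype=dtype,
  ret = um.true_divide(
Traceback (most recent call last):
ValueError: zero-size array to reduction operation maximum which has no identity
```

View pics/w10.png

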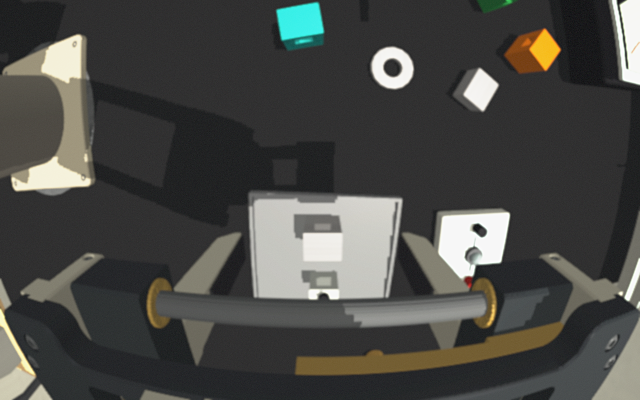

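Both stand in the tray: the weight at (322,245), the collar at (322,295). The gripper hid them from the top camera, which is why the depth check found no points. I'll move it aside and recheck.

```bash
python3 -m handwheel '0 .0 .15 0 0 0;0 .1 .3 0 0 0;0 .25 .3 0 0 0;0 .4 .3 0 0 0;0 .55 .3 0 0 0';python3 -m handwheel '0 .02 0 0 0 0;0 .02 0 0 0 0;0 .02 0 0 0 0;0 .02 0 0 0 0' 
python3 - <<'E'
from h import *
p,d=robot.read_camera("scene");cv2.imwrite("pics/s11.png",cv2.resize(p[120:260,150:350,::-1],None,fx=3.5,fy=3.5))
p,d=robot.read_camera("top");cv2.imwrite("pics/t11.png",p[:,:,::-1])
T=cloud("top",d);m=(abs(T[...,0]-.433)<.07)&(abs(T[...,1]+.21)<.07)&(T[...,2]>.035)&(T[...,2]<.068)
for y0,y1 in((-.205,-.14),(-.28,-.215)):
  P=T[m&(T[...,1]>y0)&(T[...,1]<y1)];print(len(P),np.median(P,0) if len(P) else '')
E
```

```text
t: 20.65
tool_pos: [0.4331, 0.0536, 0.278]
orientation: [2.246, 2.197, -0.0]
force: [0.7, 0.1, -0.9]
opening: 0.0926
t: 21.05
tool_pos: [0.4332, 0.0575, 0.2777]
orientation: [-2.245, -2.197, 0.001]
force: [0.4, 0.2, 0.4]
opening: 0.0931
266 [ 0.43183668 -0.1702155   0.05907563]
132 [ 0.43078582 -0.23976928  0.04812944]
```

View pics/s11.png

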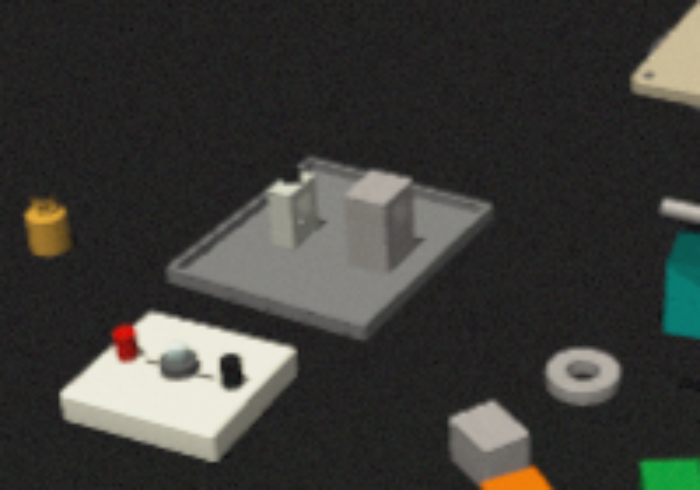

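View pics/t11.png

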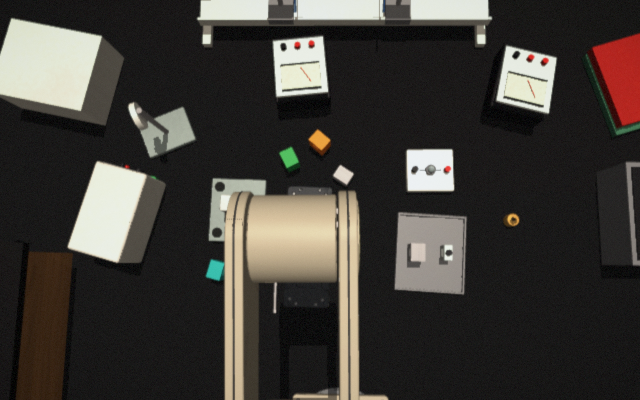

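Both blocks stand upright in the tray, at top-view pixels (418,252) and (448,252). Their top heights, 59 mm and 48 mm, match standing on the floor.

```bash
python3 -c "
from plant import robot
print(robot.close_job())"
```

```text
the job is handed in; nothing more can be done
None
```

The job is done and handed in at about 21 s of the 64 s allowed. I slid the collar off the bar first and stood it upright in the grey tray, then did the same with the steel weight, about 70 mm from the collar.

- **Final position:** the scene and top views show both blocks upright inside the rim. Their tops measure 48 mm (collar) and 59 mm (weight), against 48 and 60 mm expected. The gripper was open and well clear of everything.
- **Forces:** both touched down at the height I had predicted. The largest force I saw was about 17 N, when the collar met the tray floor.
- **Failed check:** my first depth check after releasing the weight found no points because the gripper blocked the top camera. I moved the arm aside, repeated it, and it passed.
- **Other objects:** I touched none of the look-alike blocks, and the ones still in view had not moved.

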